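# Put the hand planes away in their trays

## Task

Put the three wooden hand planes away: lay each one, sole down, in the shallow tray that fits it (largest plane in the largest tray, middle one in the middle tray, smallest in the smallest), lying flat on the tray's floor inside the rim. Set them down gently, do not drop them, and leave the offcut and the marking gauge where they lie.

Things in the scene. Friction and masses are not known exactly. Their poses are not given: they have to be found in the camera images.
- plane_large: large wooden hand plane, loose, sole down: dark wooden block 120 mm long (x), 50 wide (y), 38 high; a dark steel iron 31 wide slopes out of its top, leaning to +x, up to about 18 above the wood. Long sides plain and parallel: grip across the width at mid-length. Origin: centre of the sole, z up. About 260 g, varying
- plane_medium: medium wooden hand plane, loose, sole down: dark wooden block 90 mm long (x), 38 wide (y), 34 high; a dark steel iron 24 wide slopes out of its top, leaning to +x, up to about 18 above the wood. Long sides plain and parallel: grip across the width at mid-length. Origin: centre of the sole, z up. About 150 g, varying
- plane_small: small wooden hand plane, loose, sole down: dark wooden block 64 mm long (x), 27 wide (y), 31 high; a dark steel iron 17 wide slopes out of its top, leaning to +x, up to about 18 above the wood. Long sides plain and parallel: grip across the width at mid-length. Origin: centre of the sole, z up. About 75 g, varying
- tray_large: the large of the three shallow pale-wood trays with cork floors, fixed to the bench: inside 140 mm long (its x) by 68 wide (its y), walls 5 thick, rim 12 above the bench, floor 5 above the bench. It fits the large plane with about 10 to spare at each end and 9 at each side. Origin: centre of its underside, on the bench; z up
- tray_medium: the medium of the three shallow pale-wood trays with cork floors, fixed to the bench: inside 110 mm long (its x) by 56 wide (its y), walls 5 thick, rim 12 above the bench, floor 5 above the bench. It fits the medium plane with about 10 to spare at each end and 9 at each side. Origin: centre of its underside, on the bench; z up
- tray_small: the small of the three shallow pale-wood trays with cork floors, fixed to the bench: inside 84 mm long (its x) by 45 wide (its y), walls 5 thick, rim 12 above the bench, floor 5 above the bench. It fits the small plane with about 10 to spare at each end and 9 at each side. Origin: centre of its underside, on the bench; z up
- offcut: bystander: a plain block of lighter wood, 100 mm (x) by 45 by 30 high, no iron, not a plane. Origin: centre of its underside. Loose
- gauge: bystander: a wooden marking gauge, a 140 mm long stem along its x with a 55 wide, 36 high fence block across it at x = +20 and a brass screw up to 48 high. Origin: under the stem's middle, on the bench. Loose
Mind the look-alikes: they are no part of the job. What is shaped like the tray_small but black or turquoise is not meant. What is shaped like the plane_medium but purple is not meant.

How it is judged (in metres and radians):
At the end, for the whole second after the job is handed in: Each plane lies at rest, upright (sole down, within 0.06 rad) and flat on the floor of the tray of its own size, inside the rim: its centre within 12.5 mm along and 11.5 mm across the tray's centre, its length along the tray's length within 0.35 rad, either way round (x of plane_large in the frame of tray_large between -0.0125 and 0.0125 m and y of plane_large in the frame of tray_large between -0.0115 and 0.0115 m and z of plane_large in the frame of tray_large between 0.002 and 0.0075 m and angle between each of plane_large, plane_medium, plane_small's own z axis and vertical below 0.06 rad and angle between the x axis of plane_large and the x axis of tray_large, either way round below 0.35 rad and linear speed of each of plane_large, plane_medium, plane_small below 0.02 m/s and angular speed of each of plane_large, plane_medium, plane_small below 0.2 rad/s and x of plane_medium in the frame of tray_medium between -0.0125 and 0.0125 m and y of plane_medium in the frame of tray_medium between -0.0115 and 0.0115 m and z of plane_medium in the frame of tray_medium between 0.002 and 0.0075 m and angle between the x axis of plane_medium and the x axis of tray_medium, either way round below 0.35 rad and x of plane_small in the frame of tray_small between -0.0125 and 0.0125 m and y of plane_small in the frame of tray_small between -0.0115 and 0.0115 m and z of plane_small in the frame of tray_small between 0.002 and 0.0075 m and angle between the x axis of plane_small and the x axis of tray_small, either way round below 0.35 rad); the robot touches nothing.
It fails at once if the offcut is pushed more than 15 mm from its place (distance of offcut from where it was at the start of the episode above 0.015 m).
It fails at once if the marking gauge is pushed more than 15 mm from its place (distance of gauge from where it was at the start of the episode above 0.015 m).
It fails at once if the large plane drops into its tray (within 15 mm of the floor at over 0.5 m/s) (horizontal distance between plane_large and tray_large below 0.03 m and z of plane_large in the frame of tray_large below 0.02 m and linear speed of plane_large above 0.5 m/s).
It fails at once if the medium plane drops into its tray (within 15 mm of the floor at over 0.5 m/s) (horizontal distance between plane_medium and tray_medium below 0.03 m and z of plane_medium in the frame of tray_medium below 0.02 m and linear speed of plane_medium above 0.5 m/s).
It fails at once if the small plane drops into its tray (within 15 mm of the floor at over 0.5 m/s) (horizontal distance between plane_small and tray_small below 0.03 m and z of plane_small in the frame of tray_small below 0.02 m and linear speed of plane_small above 0.5 m/s).
It also fails if it takes over 88 s, if anything falls off the work surface, if the arm or the gripper's body presses on something with over 40 N, if the wrist force passes 120 N, or if a joint passes its speed limit or range.

## Robot

A 7-joint arm with a two-finger parallel gripper is mounted at the origin on the work surface. World frame = base frame: x ahead of the robot, y to its left, z up, the work surface at z = 0. Lengths are in mm, angles in rad, forces in N, time in s.
With the tool pointing down it reaches from about 425 to 950 mm from the base axis. Payload 4.7 kg.
Tool frame: the origin (TCP) lies at the very end of the fingers, on their centre line; the grasp point (between the pads) lies 19 mm behind it; z points along the fingers, y is the line along which they close (so a half turn about z gives the same grasp; the last joint's range is limited). The gripper opens to 85 mm and grips with 20 to 120 N. Pads are 22 mm wide; open, the fingers measure 114 mm over their backs; the gripper's body (76 mm by 85 mm) begins 54 mm behind the grasp point. The pads swing forward as they close: fully open they stand 13 mm farther back than shut.
Start: joints at [-1.33, 0.469, -0.049, 1.532, 0.024, 1.141, -0.082], TCP at [179.872, 650.611, 231.335] pointing down, gripper open.
Joint ranges: [-2.59, 2.59], [-0.33, 1.99], [-1.39, 1.29], [0.1, 2.45], [-1.04, 4.18], [0.21, 1.99], [-2.66, 2.66]. Speed limits (rad/s): [2.57, 2.57, 3.14, 3.14, 3.14, 3.14, 3.14].

## Interface

Orientations are given as a rotation vector (axis times angle).
In Python, from cell import manip gives the robot as it stands. Calls block until the motion is done:
- manip.reach(position, orientation): joint-space move of the TCP to a pose.
- manip.move_l(position, orientation=None, rate=150): straight line of the TCP; orientation=None keeps the orientation; rate is the mean speed in mm/s.
- manip.movej(angles): joint-space move.
- manip.command_gripper(opening, grasp_force=None): opening from 0.0 (shut) to 1.0 (fully open); grasp_force is the grip in N (None keeps the last); returns when the fingers have stopped.
- manip.pause(seconds).
- manip.inverse_kinematics(position, orientation): joint angles nearest the present ones, or None.
- manip.observe(): the state.
- manip.get_image(name): name is "side" or "top"; returns a dict with "pixels" (400x640x3 uint8, blue, green, red), "camera_matrix" (3x3 intrinsics, pixels), "rvec" (rotation vector, rad) and "tvec" (3), from world to camera coordinates, as OpenCV has them. Camera axes: x right, y down, z forward; pixel columns grow to the right and rows downward; lengths in mm; the calibration is good to about 2 mm. A picture is of the moment at which its call begins. There is no depth.
A pose or a line that the arm cannot do raises manip.MotionError and nothing moves.
- manip.close_job(): hands the job in; it is judged then, once.
The state is a dict: "time_s": time; "joint_positions": joint angles; "joint_velocities": joint speeds; "joint_torque": joint torques, N m; "tool_pos": TCP position; "eef_rot": TCP orientation; "ft_force": force on the tool from outside, world axes, zero at the start; "torque": the same for the moment, N m; "width": opening from 0.0 (shut) to 1.0 (fully open); "finger_force": force on a finger pad.
Only numpy, scipy, OpenCV 4.12 (cv2) and the standard library are available. Lean on these libraries where they do the work, as an engineer would, in place of code of your own. Each camera call takes 0.05 s, during which the arm holds its last target. There are 200 camera calls.

## Working session

There is one attempt and no reset: what is moved stays moved. The work goes in short steps, each a Python script; the robot and the scene stay as the last script left them, time stands still between calls to the robot, and variables do not carry over. Pictures are saved under pics/ and viewed, at most 14 in all, crops included, and the job is handed in when it is done.

```bash
mkdir -p pics; ls; python3 - <<'E'
from cell import manip
import cv2,pickle
d={}
for n in("top","side"):
    d[n]=manip.get_image(n); cv2.imwrite(f"pics/{n}0.png",d[n]["pixels"])
    print(n,d[n]["camera_matrix"],d[n]["rvec"],d[n]["tvec"])
pickle.dump(d,open("im0.pkl","wb"))
s=manip.observe();print(s["time_s"],s["tool_pos"],s["eef_rot"])
E
```

```text
pics
top [[497.59983809   0.         321.75945056]
 [  0.         497.59983809 197.96319516]
 [  0.           0.           1.        ]] [ 2.14831428 -2.13032218  0.14778031] [   5.38539349  523.12927606 1400.58057408]
side [[394.86132752   0.         309.94785797]
 [  0.         394.86132752 196.41604053]
 [  0.           0.           1.        ]] [ 2.06215154 -0.4969695   0.26808539] [-453.58889848  172.22571342  834.67831299]
0.1 [179.72783605 650.07900672 230.35383013] [-4.22377653e-01 -3.11286249e+00  2.81161946e-03]
```

View pics/top0.png

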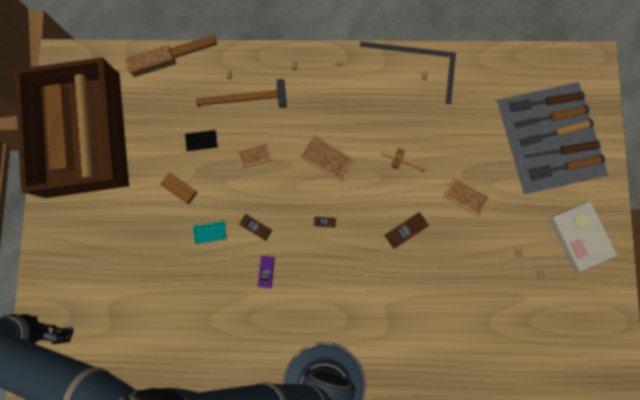

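View pics/side0.png

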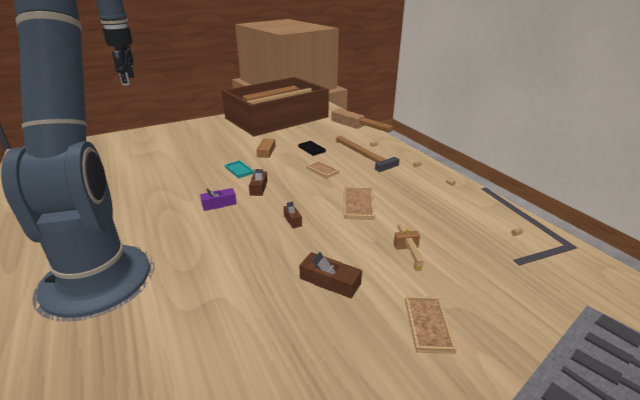

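The top view shows these objects:
- **Planes:** large (406,230), medium (255,227), small (325,222). The purple one at (266,271) is a decoy.
- **Cork trays:** large (328,157), medium (467,196), small (255,155). The black (201,140) and turquoise (210,232) ones are decoys.
- **Bystanders:** offcut (178,187) and gauge (400,158).

The side view agrees: it shows three brown planes at (330,273), (258,181) and (292,214).

```bash
cat > vis.py <<'E'
import cv2,numpy as np
def cam(d):
    R=cv2.Rodrigues(np.array(d["rvec"],float))[0]; t=np.array(d["tvec"],float).ravel()
    return np.array(d["camera_matrix"]),R,t
def ray(d,px,z):
    K,R,t=cam(d); px=np.atleast_2d(np.array(px,float))
    v=(np.linalg.inv(K)@np.c_[px,np.ones(len(px))].T).T@R; c=-R.T@t
    return c+v*((z-c[2])/v[:,2])[:,None]
def proj(d,p):
    K,R,t=cam(d); return cv2.projectPoints(np.array(p,float).reshape(-1,1,3),R,t,K,None)[0].reshape(-1,2)
S=4
def blob(d,seed,kind,r=30,thr=None):
    """mask near seed on a 4x upsampled image; contour in original pixels"""
    x0,y0=int(seed[0]-r),int(seed[1]-r)
    im=cv2.resize(d["pixels"][y0:y0+2*r,x0:x0+2*r],None,fx=S,fy=S,interpolation=cv2.INTER_CUBIC).astype(float)
    f=im[...,2] if kind=="plane" else im.mean(2)   # red channel: planes much darker than bench
    bg=np.median(np.r_[f[:6].ravel(),f[-6:].ravel(),f[:,:6].ravel(),f[:,-6:].ravel()])
    c=S*r; lo=np.median(f[c-8:c+8,c-8:c+8])
    if kind=="plane": lo=np.percentile(f[c-30:c+30,c-30:c+30],10)
    m=(f<(bg+lo)/2 if thr is None else f<thr).astype(np.uint8)
    m=cv2.morphologyEx(m,cv2.MORPH_CLOSE,np.ones((13,13)))
    m=cv2.morphologyEx(m,cv2.MORPH_OPEN,np.ones((9,9)))
    cs=cv2.findContours(m,cv2.RETR_EXTERNAL,cv2.CHAIN_APPROX_NONE)[0]
    k=max(cs,key=lambda q:cv2.contourArea(q)*(cv2.pointPolygonTest(q,(c,c),True)>-12))
    return (cv2.convexHull(k).reshape(-1,2)+.5)/S-.5+[x0,y0]
def rect(d,seed,kind,z,**k):
    h=blob(d,seed,kind,**k); w=ray(d,h,z)[:,:2].astype(np.float32)
    (cx,cy),(a,b),th=cv2.minAreaRect(w)
    if a<b: a,b,th=b,a,th+90
    return np.array([cx,cy]),a,b,(np.deg2rad(th)+np.pi/2)%np.pi-np.pi/2,h
T={"large":(406,230,38),"medium":(255,227,34),"small":(325,222,31)}
Y={"large":(328,157),"medium":(467,196),"small":(255,155)}
E
python3 - <<'E'
import pickle; from vis import *
d=pickle.load(open("im0.pkl","rb")); t=d["top"]
K,R,tt=cam(t); print("cam",-R.T@tt)
v=cv2.resize(t["pixels"][120:270,150:500],None,fx=2.28,fy=2.28,interpolation=cv2.INTER_CUBIC)
vis=cv2.convertScaleAbs(v,alpha=1.5)
def dr(h,c): cv2.polylines(vis,[np.int32((h-[150,120]+.5)*2.28)],True,c,1)
res={}
for n in T:
    x,y,h=T[n]; r=rect(t,(x,y),"plane",h/2); res["p",n]=r; print("plane",n,*[np.round(q,2) for q in r[:4]]); dr(r[4],(0,255,0))
for n in Y:
    r=rect(t,Y[n],"tray",5,r=26 if n!="small" else 20); res["t",n]=r; print("tray",n,*[np.round(q,2) for q in r[:4]]); dr(r[4],(255,0,0))
for n,p in(("offcut",(178,187)),("gauge",(400,158))): print(n,ray(t,p,15))
cv2.imwrite("pics/crop0.png",vis); pickle.dump(res,open("res.pkl","wb"))
s=d["side"];w=s["pixels"].copy()
for (k,n),r in res.items():
    c,a=r[0],r[3]; L,W,H={"large":(120,50,38),"medium":(90,38,34),"small":(64,27,31)}[n]; z=H
    if k=="t": L,W,z=L+20,W+18,5
    u=np.array([np.cos(a),np.sin(a)]);q=np.array([-u[1],u[0]])
    P=[np.r_[c+u*L/2*i+q*W/2*j,z] for i,j in((1,1),(1,-1),(-1,-1),(-1,1))]
    cv2.polylines(w,[np.int32(proj(s,P)*8)],True,(0,255,0),1,cv2.LINE_AA,3)
cv2.imwrite("pics/side1.png",cv2.resize(w[130:360,190:470],None,fx=2.6,fy=2.6,interpolation=cv2.INTER_CUBIC))
E
```

```text
cam [ 310.0981205    -6.36454907 1462.57233482]
plane large [ 433.93 -235.83] 125.03 49.43 -0.98
plane medium [439.82 203.28] 94.29 37.52 1.03
plane small [456.6    1.48] 64.67 29.36 1.51
tray large [647.48  -5.92] 153.55 84.29 1.01
tray medium [ 534.02 -416.67] 112.16 66.96 1.05
tray small [654.78 211.53] 93.7 60.42 -1.31
offcut [[556.20235851 435.90161991  15.        ]]
gauge [[ 648.54831048 -221.43382191   15.        ]]
```

View pics/crop0.png

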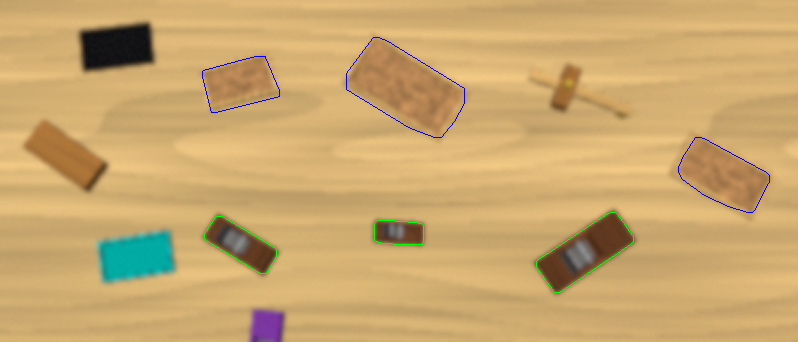

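View pics/side1.png

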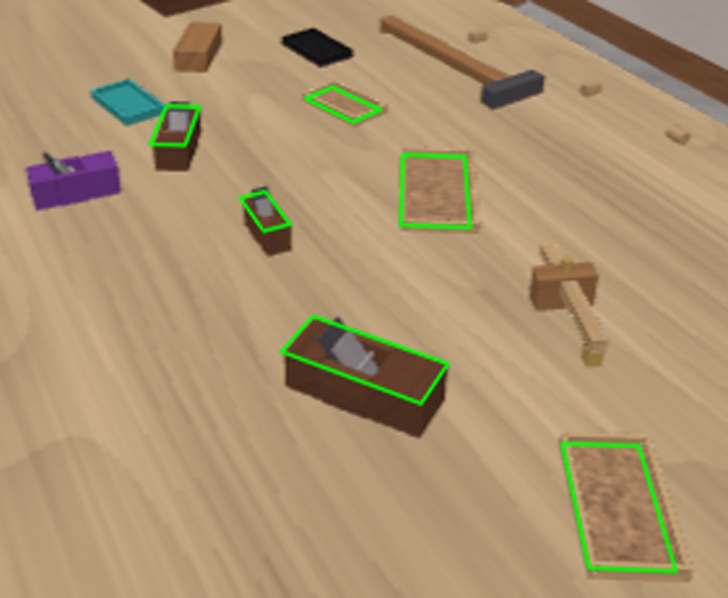

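Planes are measured well: 125x49, 94x38 and 65x29, and their tops line up in the side view. The tray outlines partly take in the rim and are uneven, so I'll redo them from the cork's hue and check against the known inside sizes.

```bash
python3 - <<'E'
import pickle; from vis import *
d=pickle.load(open("im0.pkl","rb")); res=pickle.load(open("res.pkl","rb"))
IN={"large":(140,68),"medium":(110,56),"small":(84,45)}
SD={"large":(358,202),"medium":(429,324),"small":(322,169)}
def tray(t,seed,r,z):
    x0,y0=int(seed[0]-r),int(seed[1]-r)
    im=cv2.resize(t["pixels"][y0:y0+2*r,x0:x0+2*r],None,fx=4,fy=4,interpolation=cv2.INTER_CUBIC).astype(np.float32)
    im=cv2.GaussianBlur(im,(0,0),3); f=im[...,1]/im[...,2]
    c=4*r; lo=np.median(f[c-16:c+16,c-16:c+16]); bg=np.median(np.r_[f[:8].ravel(),f[-8:].ravel()])
    m=(f<(lo+bg)/2).astype(np.uint8); m=cv2.morphologyEx(cv2.morphologyEx(m,cv2.MORPH_CLOSE,np.ones((9,9))),cv2.MORPH_OPEN,np.ones((15,15)))
    k=max(cv2.findContours(m,cv2.RETR_EXTERNAL,cv2.CHAIN_APPROX_NONE)[0],key=cv2.contourArea)
    h=(cv2.convexHull(k).reshape(-1,2)+.5)/4-.5+[x0,y0]
    w=ray(t,h,z)[:,:2].astype(np.float32); (cx,cy),(a,b),th=cv2.minAreaRect(w)
    M=cv2.moments(w)
    if a<b:a,b,th=b,a,th+90
    return np.array([cx,cy]),a,b,(np.deg2rad(th)+np.pi/2)%np.pi-np.pi/2,h,(M["m10"]/M["m00"],M["m01"]/M["m00"])
vs=[]
for n in Y:
    for v,s in(("top",Y),("side",SD)):
        R=tray(d[v],s[n],34 if (n,v)!=("small","side") else 24,5); print(n,v,*[np.round(q,2) for q in R[:4]],np.round(R[5],1))
        if v=="top": res["t",n]=R
        c=cv2.convertScaleAbs(d[v]["pixels"],alpha=1.4); p=s[n]; r=32; c=cv2.resize(c[p[1]-r:p[1]+r,p[0]-r:p[0]+r],None,fx=4,fy=4,interpolation=cv2.INTER_CUBIC)
        cv2.polylines(c,[np.int32((R[4]-np.array(p)+r+.5)*4)],True,(255,0,0),1); vs.append(c)
cv2.imwrite("pics/trays.png",np.vstack([np.hstack(vs[::2]),np.hstack(vs[1::2])]))
pickle.dump(res,open("res.pkl","wb"))
E
```

```text
large top [650.08  -5.83] 143.69 71.72 1.02 [650.6  -6.1]
large side [652.03  -6.24] 153.66 71.52 1.02 [652.3  -4.9]
medium top [ 537.16 -418.16] 112.67 58.15 1.06 [ 537.4 -418.2]
medium side [ 539.22 -418.59] 122.53 58.06 1.06 [ 539.5 -418.1]
small top [657.09 214.03] 84.44 49.03 -1.3 [657.  214.3]
small side [658.36 213.73] 98.65 59.85 -1.31 [658.9 213. ]
```

View pics/trays.png

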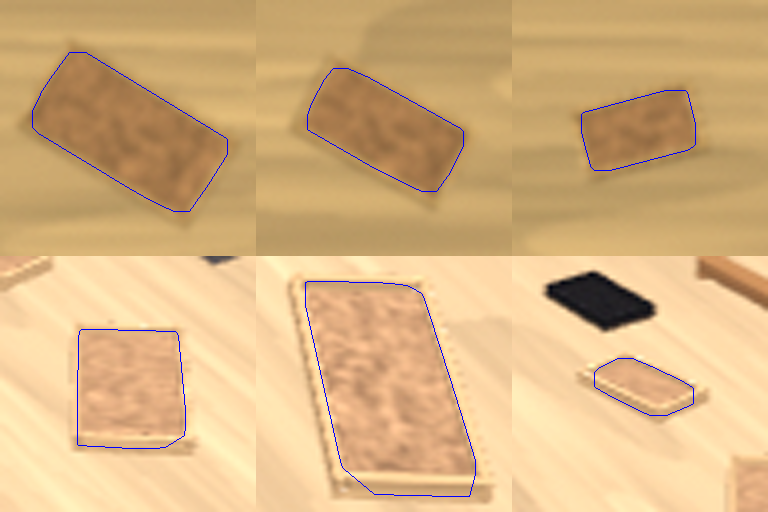

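The crops confirm the three cork-floored trays. Top-view sizes come to 144x72, 113x58 and 84x49, against 140x68, 110x56 and 84x45 given, and both views agree on the centres to about 2 mm. I'll move the small plane first.

```bash
cat > job.py <<'E'
import pickle,numpy as np
from cell import manip
res=pickle.load(open("res.pkl","rb"))
W={"large":50,"medium":38,"small":27}
def rv(a): return np.pi*np.array([np.cos(a/2),np.sin(a/2),0])
def pick_angle(p,a):
    q0=np.array(manip.observe()["joint_positions"]); best=None
    for k in(-2,-1,0,1,2):
        q=manip.inverse_kinematics(p,rv(a+k*np.pi))
        if q is not None and abs(q[6])<2.5:
            c=abs(np.array(q)-q0).max()
            if best is None or c<best[0]-1e-3: best=(c,a+k*np.pi)
    return best[1]
def st(m):
    s=manip.observe(); print(m,round(s["time_s"],2),np.round(s["tool_pos"],1),"F",np.round(s["ft_force"],1),"w",round(s["width"]*85,1),"ff",np.round(s["finger_force"],1)); return s
def grab(n,zg=9):
    c,_,_,a=res["p",n][:4]; top=[*c,130]; a=pick_angle(top,a)
    manip.command_gripper(1.0); manip.reach(top,rv(a)); manip.move_l([*c,zg],rv(a),rate=100); st("down")
    manip.command_gripper(max(0,W[n]/85-.15),60); st("closed")
    manip.move_l([*c,130],rv(a),rate=100); return st("up")
def place(n,zg=9):
    c,_,_,a=res["t",n][:4]; top=[*c,130]; a=pick_angle(top,a)
    manip.reach(top,rv(a)); st("over")
    manip.move_l([*c,zg+12],rv(a),rate=100); manip.move_l([*c,zg+5.3],rv(a),rate=25); st("low")
def release(n):
    c=res["t",n][0]; manip.command_gripper(min(1,W[n]/85+.3)); st("open"); manip.pause(.2); manip.move_l([*c,130],rate=120); st("clear")
E
python3 - <<'E'
from job import *; import cv2
s=grab("small")
cv2.imwrite("pics/g1.png",cv2.resize(manip.get_image("side")["pixels"][100:300,180:440],None,fx=2.5,fy=2.5))
E
```

```text
down 4.2 [457.1   1.5   9.4] F [ 0.3  0.1 -0.3] w 85.3 ff 0.0
closed 4.78 [456.9   1.5   9.4] F [0.2 2.3 5.6] w 26.2 ff 59.6
up 6.13 [456.1   1.5 129.5] F [-0.1 -0.3 -0.8] w 25.7 ff 59.1
```

View pics/g1.png

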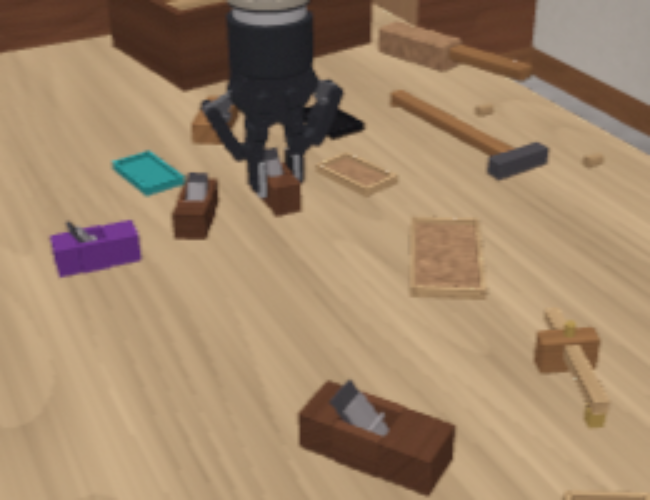

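The small plane is held level between the fingers at about (283,185) in the crop. Width is 26 mm and the force reads -0.8 N, which matches its weight. I'll place it now.

```bash
python3 - <<'E'
from job import *; import cv2
place("small"); release("small")
s=grab("medium")
cv2.imwrite("pics/g2.png",cv2.resize(manip.get_image("side")["pixels"][100:260,180:420],None,fx=3,fy=3))
E
```

```text
over 7.31 [656.7 211.9 129.9] F [ 0.2 -1.3 -1.5] w 25.8 ff 58.9
low 8.97 [657.4 214.2  14.5] F [0.3 0.4 0.2] w 25.5 ff 59.1
open 9.34 [657.  214.   14.3] F [-0.2  0.5  0.3] w 52.6 ff 0.0
clear 10.66 [656.4 214.  129. ] F [ 0.4 -0.8  0.8] w 52.7 ff 0.0
down 13.32 [440.2 203.5   9.5] F [ 1.1 -0.3  0.2] w 85.2 ff 0.0
closed 13.82 [440.2 203.4   9.4] F [-0.1 -0.8  5.8] w 36.6 ff 61.0
up 15.18 [439.4 203.1 129.5] F [-0.1 -0.5 -2.3] w 37.1 ff 60.3
```

View pics/g2.png

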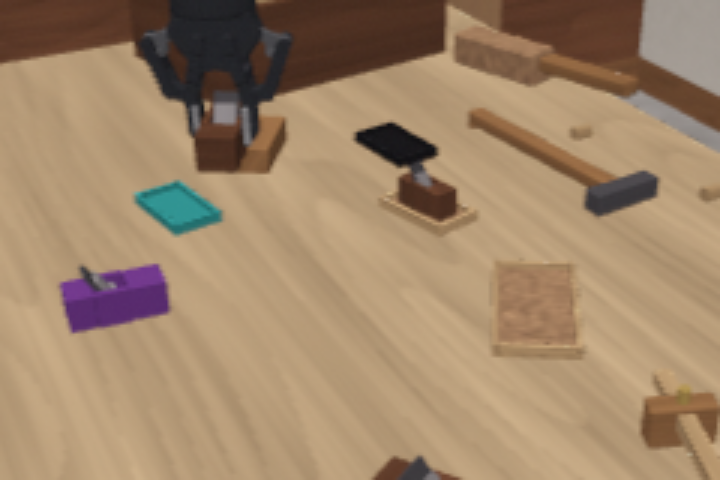

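The small plane sits inside its tray at crop (427,200), and the medium one is held level at (222,145). Next I'll place the medium and pick up the large.

```bash
python3 - <<'E'
from job import *; import cv2
place("medium"); release("medium")
s=grab("large")
cv2.imwrite("pics/g3.png",cv2.resize(manip.get_image("side")["pixels"][130:370,190:490],None,fx=2.5,fy=2.5))
E
```

```text
over 17.48 [ 538.3 -416.6  129.8] F [ 0.9  0.3 -2.6] w 36.8 ff 60.3
low 19.14 [ 537.5 -418.3   14.5] F [ 1.6 -0.2  0.6] w 36.8 ff 60.2
open 19.52 [ 537.1 -418.2   14.3] F [-0.1 -1.   0.5] w 63.4 ff 0.0
clear 20.83 [ 536.8 -417.6  129. ] F [-0.3 -0.2 -0.7] w 63.1 ff 0.0
down 23.39 [ 434.4 -236.     9.5] F [0.1 0.1 0.4] w 84.9 ff 0.0
closed 23.82 [ 434.3 -235.9    9.6] F [-0.8  0.7  5.2] w 48.7 ff 62.9
up 25.18 [ 433.5 -235.6  129.4] F [-0.3  0.  -2.7] w 48.8 ff 62.2
```

View pics/g3.png

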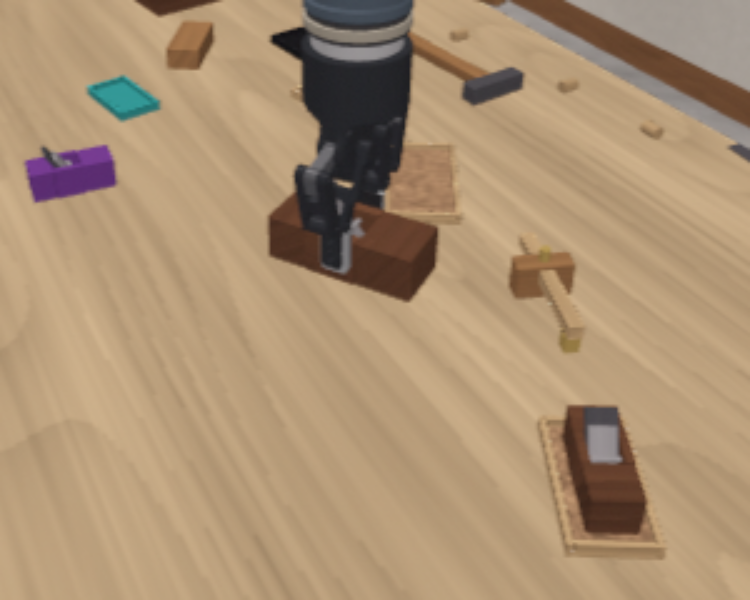

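The medium plane is in its tray at crop (605,470) and the large one is held level. I'll place the large plane, move the arm clear, then check all three.

```bash
python3 - <<'E'
from job import *; from vis import *
place("large"); release("large")
manip.reach([430,-60,260],manip.observe()["eef_rot"]); st("parked")
t=manip.get_image("top"); s=manip.get_image("side")
for n in T:
    H=T[n][2]; tc,_,_,ta=res["t",n][:4]; r0=30
    px=t["pixels"]; sd=proj(t,[*tc,20])[0]
    # plane wood: much darker than cork; fixed red-channel threshold
    r=rect(t,sd,"plane",5+H/2,r=30,thr=100); e=r[0]-tc; u=np.array([np.cos(ta),np.sin(ta)])
    print(n,np.round(r[0],1),"size",np.round(r[1:3],1),"along/across",np.round([e@u,e@[-u[1],u[0]]],1),"dang",round((r[3]-ta+1.57)%3.1416-1.57,2))
a=cv2.convertScaleAbs(cv2.resize(t["pixels"][120:240,150:500],None,fx=2.2,fy=2.2,interpolation=cv2.INTER_CUBIC),alpha=1.4)
b=cv2.resize(s["pixels"][130:360,160:470],None,fx=1.45,fy=1.45)
o=np.zeros((a.shape[0]+b.shape[0],a.shape[1],3),np.uint8); o[:a.shape[0]]=a; o[a.shape[0]:,:b.shape[1]]=b
cv2.imwrite("pics/end.png",o)
E
```

```text
over 26.49 [649.3  -7.4 129.8] F [-0.1 -1.1 -2.3] w 48.9 ff 62.2
low 28.15 [650.5  -5.7  14.7] F [ 1.  -0.4  2. ] w 48.6 ff 62.5
open 28.53 [650.   -5.9  14.3] F [ 0.5 -1.1 -0.4] w 75.7 ff 0.0
clear 29.85 [649.5  -5.6 129.1] F [-0.4  0.5  0.9] w 75.4 ff 0.0
parked 30.88 [430.5 -60.  259.4] F [ 0.6 -0.4 -0.2] w 75.7 ff 0.0
large [650.5  -4.2] size [125.7  59.4] along/across [1.6 0.5] dang -0.0
medium [ 536.4 -417.7] size [98.  47.2] along/across [0.  0.9] dang -0.0
small [656.  214.1] size [68.3 37.4] along/across [-0.4 -1. ] dang 0.0
```

View pics/end.png

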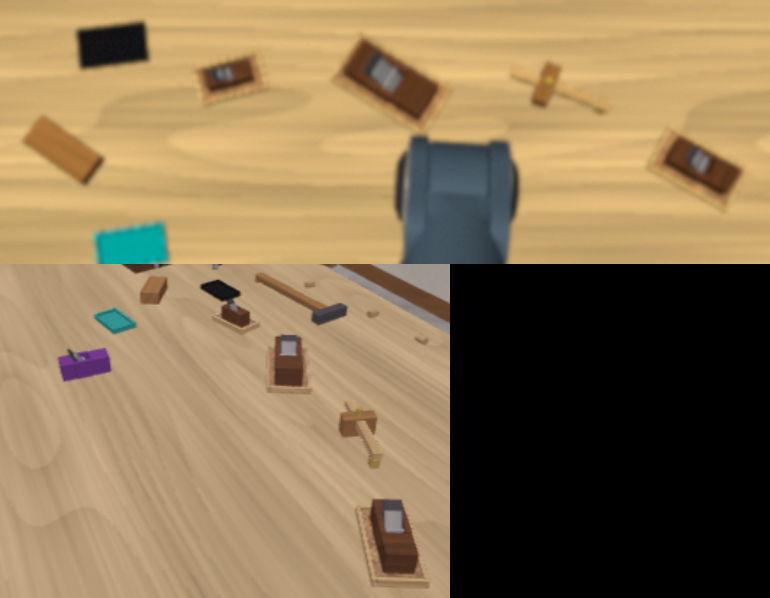

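All three planes lie flat inside the rims of their own trays, at (390,80), (700,165) and (230,76) in the top crop. They are within about 2 mm of the tray centres. The offcut and gauge haven't moved.

```bash
python3 -c "
from cell import manip
print(manip.close_job())"
```

```text
the job is handed in; nothing more can be done
None
```

All three planes are lying flat in their own trays, within about 2 mm of centre by the camera check, the offcut and gauge look untouched in the final picture, and the job was handed in at about 31 s; no verdict came back.

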